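# Line up the desk things by height

### The job

Tidy the loose stationery onto the dark wooden desk strip: set the glue stick, the ink jar, the dish of clips and the eraser each in the middle of its own cork pad, in order of height, with the tallest next to the red-ball note holder and stepping down to the shortest next to the black clip. Stand each one level on its base, as it stood on the desk, keep the ink jar upright all the way, and leave everything at rest and released.

Things in the scene. Friction and masses are not known exactly. Their poses are not given: they have to be found in the camera images.
- glue_stick: glue stick standing upright, red cap on a yellow and white barrel, 26 mm round, 86 mm high (the tallest of the four); origin at the centre of its underside, z up
- ink_jar: dark blue square ink jar with a round black cap, 58 mm high in all (second tallest): square body 48 x 48 mm up to 40 mm, cap 30 mm round above it; origin at the centre of its underside, x and y along the sides of the square, z up
- clip_tin: open round steel-grey dish of paper clips, 66 mm across, 24 mm high (third tallest); origin at the centre of its underside, z up
- eraser: eraser in a blue card sleeve with a white end, lying flat on the desk near the robot, 58 mm long (its y axis) x 23 mm wide (x) x 12 mm high (the shortest); origin at the centre of its underside, z up
- note_holder: note holder on one end of the dark wooden strip: black round foot 50 mm across, thin wire, red ball on top, 98 mm high; fixed to the strip; it marks the tall end of the row. Origin at the centre of its underside, on the strip's top. It may be at either end of the strip
- black_clip: black fold-back clip, 35 x 32 mm, 28 mm high, fixed on the other end of the strip; it marks the low end of the row. Origin at the centre of its underside, on the strip's top
- pad_a: one of four equal round cork pads, 70 mm across, 3 mm thick, in a straight row 85 mm apart on a fixed dark wooden strip 475 x 95 x 12 mm (pad tops 15 mm above the desk); note holder and black clip stand in line 85 mm beyond the end pads. Which letter lies where in the row changes. Origin: centre of the pad's underside, 12 mm above the desk; x across the row, y along it, z up
- pad_b: one of four equal round cork pads, 70 mm across, 3 mm thick, in a straight row 85 mm apart on a fixed dark wooden strip 475 x 95 x 12 mm (pad tops 15 mm above the desk); note holder and black clip stand in line 85 mm beyond the end pads. Which letter lies where in the row changes. Origin: centre of the pad's underside, 12 mm above the desk; x across the row, y along it, z up
- pad_c: one of four equal round cork pads, 70 mm across, 3 mm thick, in a straight row 85 mm apart on a fixed dark wooden strip 475 x 95 x 12 mm (pad tops 15 mm above the desk); note holder and black clip stand in line 85 mm beyond the end pads. Which letter lies where in the row changes. Origin: centre of the pad's underside, 12 mm above the desk; x across the row, y along it, z up
- pad_d: one of four equal round cork pads, 70 mm across, 3 mm thick, in a straight row 85 mm apart on a fixed dark wooden strip 475 x 95 x 12 mm (pad tops 15 mm above the desk); note holder and black clip stand in line 85 mm beyond the end pads. Which letter lies where in the row changes. Origin: centre of the pad's underside, 12 mm above the desk; x across the row, y along it, z up
There are look-alikes about, which are no part of the job. What is shaped like the eraser but yellow is not meant. What is shaped like the clip_tin but orange is not meant.

How it is judged:
At the end, for the whole second after the job is handed in: Counted from the note holder, the glue stick, ink jar, clip dish and eraser rest on the first, second, third and fourth pad, each with its centre within 15 mm of the pad's centre, its underside on the pad (within 5 mm), level within 0.12 rad, at rest and not touched by the fingers (((horizontal distance between glue_stick and pad_a below 0.015 m and z of glue_stick in the frame of pad_a between -0.002 and 0.008 m and horizontal distance between pad_a and note_holder between 0.065 and 0.105 m) or (horizontal distance between glue_stick and pad_b below 0.015 m and z of glue_stick in the frame of pad_b between -0.002 and 0.008 m and horizontal distance between pad_b and note_holder between 0.065 and 0.105 m) or (horizontal distance between glue_stick and pad_c below 0.015 m and z of glue_stick in the frame of pad_c between -0.002 and 0.008 m and horizontal distance between pad_c and note_holder between 0.065 and 0.105 m) or (horizontal distance between glue_stick and pad_d below 0.015 m and z of glue_stick in the frame of pad_d between -0.002 and 0.008 m and horizontal distance between pad_d and note_holder between 0.065 and 0.105 m)) and angle between each of glue_stick, ink_jar, clip_tin, eraser's own z axis and vertical below 0.12 rad and linear speed of each of glue_stick, ink_jar, clip_tin, eraser below 0.02 m/s and angular speed of each of glue_stick, ink_jar, clip_tin, eraser below 0.2 rad/s and contact force between each of glue_stick, ink_jar, clip_tin, eraser and the fingers below 0.05 N and ((horizontal distance between ink_jar and pad_a below 0.015 m and z of ink_jar in the frame of pad_a between -0.002 and 0.008 m and horizontal distance between pad_a and note_holder between 0.15 and 0.19 m) or (horizontal distance between ink_jar and pad_b below 0.015 m and z of ink_jar in the frame of pad_b between -0.002 and 0.008 m and horizontal distance between pad_b and note_holder between 0.15 and 0.19 m) or (horizontal distance between ink_jar and pad_c below 0.015 m and z of ink_jar in the frame of pad_c between -0.002 and 0.008 m and horizontal distance between pad_c and note_holder between 0.15 and 0.19 m) or (horizontal distance between ink_jar and pad_d below 0.015 m and z of ink_jar in the frame of pad_d between -0.002 and 0.008 m and horizontal distance between pad_d and note_holder between 0.15 and 0.19 m)) and ((horizontal distance between clip_tin and pad_a below 0.015 m and z of clip_tin in the frame of pad_a between -0.002 and 0.008 m and horizontal distance between pad_a and note_holder between 0.235 and 0.275 m) or (horizontal distance between clip_tin and pad_b below 0.015 m and z of clip_tin in the frame of pad_b between -0.002 and 0.008 m and horizontal distance between pad_b and note_holder between 0.235 and 0.275 m) or (horizontal distance between clip_tin and pad_c below 0.015 m and z of clip_tin in the frame of pad_c between -0.002 and 0.008 m and horizontal distance between pad_c and note_holder between 0.235 and 0.275 m) or (horizontal distance between clip_tin and pad_d below 0.015 m and z of clip_tin in the frame of pad_d between -0.002 and 0.008 m and horizontal distance between pad_d and note_holder between 0.235 and 0.275 m)) and ((horizontal distance between eraser and pad_a below 0.015 m and z of eraser in the frame of pad_a between -0.002 and 0.008 m and horizontal distance between pad_a and note_holder between 0.32 and 0.36 m) or (horizontal distance between eraser and pad_b below 0.015 m and z of eraser in the frame of pad_b between -0.002 and 0.008 m and horizontal distance between pad_b and note_holder between 0.32 and 0.36 m) or (horizontal distance between eraser and pad_c below 0.015 m and z of eraser in the frame of pad_c between -0.002 and 0.008 m and horizontal distance between pad_c and note_holder between 0.32 and 0.36 m) or (horizontal distance between eraser and pad_d below 0.015 m and z of eraser in the frame of pad_d between -0.002 and 0.008 m and horizontal distance between pad_d and note_holder between 0.32 and 0.36 m))).
It fails at once if the ink jar is tipped (more than 0.5 rad from upright) (angle between ink_jar's own z axis and vertical above 0.5 rad).
It also fails if it takes over 99 s, if anything falls off the work surface, if the arm or the gripper's body presses on something with over 40 N, if the wrist force passes 120 N, or if a joint passes its speed limit or range.

### The arm

A 7-joint arm with a two-finger parallel gripper is mounted at the origin on a cart in front of the work surface, level with it; the furniture and walls round the work are solid. World frame = base frame: x ahead of the robot, y to its left, z up, the work surface at z = 0. Lengths are in m, angles in rad, forces in N, time in s.
With the tool pointing down it reaches from about 0.4 to 0.875 m from the base axis. Payload 19.3 kg.
Tool frame: the origin (TCP) lies midway between the tips of the shut fingers; the grasp point (between the pads) lies bot.pinch_z behind it (bot.pinch_z is the distance from the TCP to the grasp point, in m); z points along the fingers, y is the line along which they close (so a half turn about z gives the same grasp; the last joint's range is limited). The gripper opens to 85 mm and grips with 20 to 120 N. Pads are 22 mm wide; open, the fingers measure 114 mm over their backs; the gripper's body (76 mm by 85 mm) begins 54 mm behind the grasp point. The pads swing forward as they close: fully open they stand 13 mm farther back than shut.
Start: joints at [-1.264, 0.521, -0.036, 1.599, 0.021, 1.021, -0.113], TCP at [0.23, 0.581, 0.231] pointing down, gripper open.
Joint ranges: [-2.91, 2.91], [-0.3, 2.13], [-1.5, 1.42], [0.17, 2.43], [-1.26, 4.41], [0.16, 1.93], [-2.52, 2.52]. Speed limits (rad/s): [1.89, 1.89, 2.39, 2.39, 3.01, 3.01, 3.01].

### API

Orientations are given as [roll, pitch, yaw] about the fixed x, y, z axes, in that order (R = Rz(yaw) Ry(pitch) Rx(roll)).
In Python, from workcell import readout, grab_frame, camera_info, workorder, bot gives the robot as it stands. The module is installed in compiled form; this text tells all that it offers.
- The arm moves only by the tool drive_tool, never from a script. Its argument "targets" is a list of rows, each an object of numbers: "dx", "dy", "dz": the shift along the tool's x, y, z as a fraction of full scale; "yaw": the turn about the tool's z as a fraction of full scale; "fingers": the closure, from 0 (fully open) to 1 (shut). In form: [{"dx": .., "dy": .., "dz": .., "yaw": .., "fingers": ..}, ...]. A call has 1 to 20 rows; each row shifts and turns the commanded pose from where the row before left it, along the tool's axes as they then stand; what a row does not reach is not made up. Full scale, the value 1, is 0.1 m for a shift and 90 degrees for a turn. A row lasts 1/10 s, in which the tool goes at most 50 mm and 8.59 degrees, less where a joint would pass 70% of its speed; a pose out of reach is approached as far as the arm can. A call with a number of a shift or a turn outside -1 to 1 is refused whole. A call with a gripper value outside its range is refused whole. The fingers move at their own pace and stop on an object; "squeeze" is the grip in N (left out, the last holds). Time passes only in rows, so rows that do not move let the fingers close. It gives the time, the measured TCP pose, the force, the opening and the grip force at its end, in the units of the state.
- readout.observe(): the state, without advancing time (a new reading comes with each control period).
- grab_frame(name): name is "scene" or "top" or "wrist"; returns the picture (420x560x3 uint8, blue, green, red); there is no depth.
- camera_info(name): a dict with "fx", "fy", "cx", "cy" (pixels), "T" (4x4, takes a point from camera to world coordinates); the wrist camera has in their place "hand_eye" (4x4, takes a point from camera to tool coordinates, whose origin is the TCP and whose axes are the flange's). Camera axes: x right, y up, looking along -z (the intrinsics and any distortion apply to the point x, -y, -z); pixel columns grow to the right and rows downward; lengths in m; the calibration is good to about 2 mm. The wrist camera is an equidistant fisheye: a pixel r from the principal point sees the ray r / f radians off the axis. A picture is of the moment at which its call begins: read the wrist's pose just before it. camera_info takes no time and is no camera call.
- workorder.job_done(): hands the job in; it is judged then, once.
The state is a dict: "clock": time; "qpos": joint angles; "qd": joint speeds; "joint_efforts": joint torques, N m; "position": TCP position; "tool_rot": TCP orientation; "force": force on the tool from outside, world axes, zero at the start; "moment": the same for the moment, N m; "grip_width": finger opening in m; "finger_force": force on a finger pad.
Only numpy, scipy, OpenCV 4.12 (cv2) and the standard library are available. Lean on these libraries where they do the work, as an engineer would, in place of code of your own. Each camera call takes 0.05 s, during which the arm holds its last target. There are 200 camera calls.

## Working session

There is one attempt and no reset: what is moved stays moved. The work goes in short steps, Python scripts to look and compute and a tool call to move; the robot and the scene stay as the last step left them, time stands still between calls to the robot, and variables do not carry over. Pictures are saved under pics/ and viewed, at most 17 in all, crops included, and the job is handed in when it is done.

Besides the shell and the picture viewer there is one more tool, called after ">>>" as a command line: name --argument value ..., lists and objects as JSON in quotes. drive_tool: Moves the arm, as the interface text tells. Shift numbers are shares of 0.1 m and turn numbers shares of 90 degrees, none past 1 either way. Its arguments: {"type":"object","properties":{"targets":{"type":"array","items":{"type":"object","properties":{"dx":{"type":"number","minimum":-1,"maximum":1},"dy":{"type":"number","minimum":-1,"maximum":1},"dz":{"type":"number","minimum":-1,"maximum":1},"yaw":{"type":"number","minimum":-1,"maximum":1},"fingers":{"type":"number"}}}},"squeeze":{"type":"number"}},"required":["targets"]}

```bash
mkdir -p pics; python3 - <<'E'
from workcell import readout, grab_frame, camera_info, bot
import cv2
for n in ("scene","top","wrist"):
    print(n,{k:(v.round(4).tolist() if hasattr(v,'round') and hasattr(v,'tolist') else v) for k,v in camera_info(n).items()})
s=readout.observe()
print(s,bot.pinch_z)
for n in ("scene","top"):
    cv2.imwrite(f"pics/{n}0.png",grab_frame(n))
E
```

```text
scene {'fx': 445.04566351671895, 'fy': 445.04566351671895, 'cx': 273.16940174031464, 'cy': 206.02591222706073, 'T': [[-0.6065, 0.3673, -0.7052, -0.1861], [-0.7948, -0.2531, 0.5516, 0.565], [0.0242, 0.895, 0.4454, 0.4798], [0.0, 0.0, 0.0, 1.0]]}
top {'fx': 417.4936548867007, 'fy': 417.4936548867007, 'cx': 284.7738964572674, 'cy': 206.28808675397363, 'T': [[0.0621, 0.977, -0.204, 0.3119], [-0.9981, 0.06, -0.0164, 0.0237], [-0.0038, 0.2046, 0.9788, 1.0103], [0.0, 0.0, 0.0, 1.0]]}
wrist {'fx': 325.19226210127806, 'fy': 325.19226210127806, 'cx': 277.95205541402515, 'cy': 211.80998698924776, 'hand_eye': [[0.0009, 0.9512, 0.3085, 0.079], [1.0, -0.0008, -0.0004, 0.0005], [-0.0002, 0.3085, -0.9512, -0.1425], [0.0, 0.0, 0.0, 1.0]]}
{'clock': 0.0, 'qpos': array([-1.26422243,  0.52201102, -0.03639571,  1.59995352,  0.02124447,
        1.02108458, -0.11279653]), 'qd': array([-0.00036216, -0.00079938, -0.00092157,  0.00110836,  0.00094859,
       -0.00178268, -0.00117849]), 'joint_efforts': array([ 2.13032858e-03, -9.27081084e+01,  1.98062718e+00, -3.69934058e+01,
        1.79686316e-02,  7.90926861e-03,  6.34146704e-05]), 'position': array([0.22984515, 0.58087351, 0.23074634]), 'tool_rot': array([-3.14052561e+00,  7.82057626e-05,  2.76489380e+00]), 'force': array([ 0.24575336, -0.14132134,  0.01266973]), 'moment': array([-0.00255791, -0.00131112, -0.00909472]), 'finger_force': 0.0, 'grip_width': 0.08557882371216552} 0.0187
```

View pics/scene0.png

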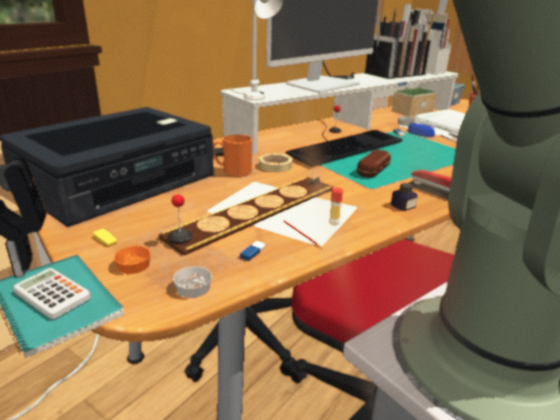

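View pics/top0.png

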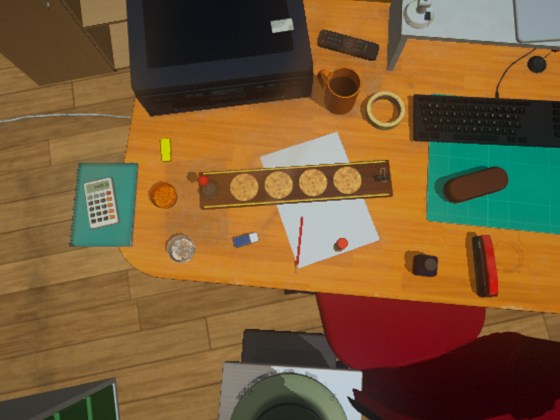

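The scene view shows the strip with the red ball holder at its left end (scene 178,200; top 205,182) and the black clip at its right end (top 382,175). In the top view the glue stick is at (342,243), the ink jar at (425,265), the grey dish at (181,248) and the eraser at (246,240). The look-alikes are the yellow block (166,150) and the orange dish (163,195); their colours rule them out. The brown blob at (192,176) is the red ball's shadow.

```bash
cat > h.py <<'E'
import numpy as np, cv2
from scipy.spatial.transform import Rotation as R
from workcell import readout, grab_frame, camera_info, bot
def tool_T(s):
    T=np.eye(4); T[:3,:3]=R.from_euler('xyz',s['tool_rot']).as_matrix(); T[:3,3]=s['position']; return T
def shot(n,fn=None):
    s=readout.observe(); im=grab_frame(n); c=camera_info(n)
    T=tool_T(s)@np.array(c['hand_eye']) if n=='wrist' else np.array(c['T'])
    if fn: cv2.imwrite('pics/'+fn,im)
    return im,(c,T,n)
def ray(cam,p):
    c,T,n=cam; u=(p[0]-c['cx'])/c['fx']; v=(p[1]-c['cy'])/c['fy']
    if n=='wrist':
        r=np.hypot(u,v); d=np.array([np.sin(r)*u/r,-np.sin(r)*v/r,-np.cos(r)])
    else: d=np.array([u,-v,-1])
    d=T[:3,:3]@d; return T[:3,3],d/np.linalg.norm(d)
def onz(cam,p,z):
    o,d=ray(cam,p); return o+d*(z-o[2])/d[2]
def tri(*rs):
    A=np.zeros((3,3));b=np.zeros(3)
    for o,d in rs:
        M=np.eye(3)-np.outer(d,d);A+=M;b+=M@o
    x=np.linalg.solve(A,b)
    return x,max(np.linalg.norm((np.eye(3)-np.outer(d,d))@(x-o)) for o,d in rs)
def blob(im,lo,hi,box,close=0,pick='big'):
    "HSV mask inside box (x0,y0,x1,y1); largest contour -> hull centroid, area, minAreaRect, hull"
    x0,y0,x1,y1=box; m=cv2.inRange(cv2.cvtColor(im,cv2.COLOR_BGR2HSV),lo,hi)[y0:y1,x0:x1]
    if close: m=cv2.morphologyEx(m,cv2.MORPH_CLOSE,np.ones((close,close),np.uint8))
    cs,_=cv2.findContours(m,cv2.RETR_EXTERNAL,cv2.CHAIN_APPROX_NONE)
    h=cv2.convexHull(max(cs,key=cv2.contourArea))+np.array([x0,y0])
    M=cv2.moments(h); return np.array([M['m10']/M['m00'],M['m01']/M['m00']]),M['m00'],cv2.minAreaRect(h),h
def pads(im,box,lo=(8,40,120),hi=(28,170,255),amin=100):
    x0,y0,x1,y1=box; m=cv2.inRange(cv2.cvtColor(im,cv2.COLOR_BGR2HSV),lo,hi)[y0:y1,x0:x1]
    m=cv2.morphologyEx(m,cv2.MORPH_OPEN,np.ones((3,3),np.uint8))
    cs,_=cv2.findContours(m,cv2.RETR_EXTERNAL,cv2.CHAIN_APPROX_NONE)
    return [cv2.fitEllipse(cv2.convexHull(c)+np.array([x0,y0])) for c in cs if cv2.contourArea(c)>amin]
E
python3 - <<'E'
from h import *
t,tc=shot('top'); s,sc=shot('scene')
hs=lambda im,p:cv2.cvtColor(im,cv2.COLOR_BGR2HSV)[p[1],p[0]]
print('hsv pad',hs(t,(245,187)),hs(s,(212,224)),'strip',hs(t,(228,187)),'dish',hs(t,(181,248)),hs(t,(195,248)),'eraser',hs(t,(242,241)),hs(t,(253,238)),'red',hs(t,(342,243)),'jar',hs(t,(418,265)),hs(t,(428,262)),'desk',hs(t,(215,270)))
for im,c,box in ((t,tc,(215,165,370,205)),(s,sc,(190,180,315,235))):
    for e in pads(im,box): print('pad',np.round(e[0],1),np.round(e[1],1),onz(c,e[0],.015).round(4))
R1=lambda im,b:blob(im,(0,120,90),(6,255,255),b)
for nm,bt,bs in (('glue cap',(330,230,355,256),(325,184,347,203)),('ball',(196,174,213,190),(168,190,188,210))):
    a=blob(t,(0,150,90),(6,255,255),bt) ;b=blob(s,(0,150,90),(6,255,255),bs)
    print(nm,a[0].round(1),a[1],b[0].round(1),b[1],tri(ray(tc,a[0]),ray(sc,b[0])))
a=blob(t,(100,100,40),(130,255,255),(228,228,265,255));b=blob(s,(100,100,40),(130,255,255),(232,236,275,265))
print('eraser blue',a[0],a[2],b[0],tri(ray(tc,a[0]),ray(sc,b[0])))
for nm,lo,hi,bt,bs,k in (('dish',(0,0,0),(179,90,255),(160,228,202,270),(165,258,220,305),5),('jar',(0,0,0),(179,255,75),(405,245,445,282),(382,178,422,212),3)):
    a=blob(t,lo,hi,bt,k);b=blob(s,lo,hi,bs,k)
    print(nm,a[0].round(1),a[1],a[2],b[0].round(1),b[1],tri(ray(tc,a[0]),ray(sc,b[0])))
v=[cv2.resize(t[225:275,155:270],None,fx=5,fy=5,interpolation=2)]
w=cv2.resize(t[225:285,320:450],(575,265),interpolation=2)
cv2.imwrite('pics/crop1.png',np.vstack([v[0],w]))
E
```

```text
hsv pad [ 17 167 189] [ 18 125 241] strip [ 14 187 112] dish [ 16  60 156] [ 15 160 174] eraser [110 104 120] [ 95   7 205] red [  5 194 206] jar [  6 118  52] [ 15 104  81] desk [ 17 181 203]
pad [244.4 186.6] [26.4 29.1] [0.5626 0.1427 0.015 ]
pad [278.3 184.3] [28.1 29.1] [0.5737 0.0598 0.015 ]
pad [312.6 182.1] [27.6 28.5] [ 0.5844 -0.0242  0.015 ]
pad [347.  179.7] [27.5 28.9] [ 0.5956 -0.1087  0.015 ]
pad [254.1 238.1] [27.5 51.3] [0.4549 0.1109 0.015 ]
pad [244.  201.1] [ 65.  140.8] [0.6101 0.031  0.015 ]
glue cap [341.9 242.9] 77.5 [336.4 194.4] 108.0 (array([ 0.43170989, -0.0946499 ,  0.06825124]), np.float64(2.721250010573611e-05))
ball [203. 180.] 55.5 [177.4 199.8] 96.0 (array([0.55197862, 0.2280049 , 0.09531728]), np.float64(0.00026573874234148647))
eraser blue [239.74509804 240.416122  ] ((241.00003051757812, 240.50003051757812), (7.905693054199219, 12.965337753295898), 71.56504821777344) [249.5032175  252.23294723] (array([0.42909312, 0.14238578, 0.00633438]), np.float64(0.0019823369650151497))
dish [180.6 248.5] 536.0 ((180.75, 248.75001525878906), (26.16295051574707, 25.455841064453125), 45.0) [192.1 281.1] 942.0 (array([0.40094361, 0.28227706, 0.01240192]), np.float64(0.000870876994762173))
jar [424.5 264.9] 442.5 ((424.5, 264.5), (23.0, 21.0), 0.0) [402.2 197.5] 371.5 (array([ 0.39894581, -0.2956003 ,  0.01959923]), np.float64(0.0013267549138209697))
```

View pics/crop1.png

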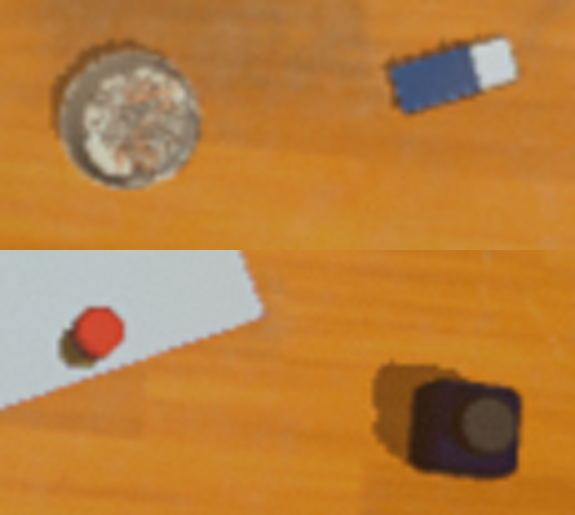

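The enlarged crop confirms the grey dish, the blue/white eraser, the red-capped stick and the dark jar as the ones meant. The triangulated points agree with the stated sizes: ball 0.095 m up, and 85 mm from the first pad. Next I turn so the fingers close across the row, and go over the dish.

>>> drive_tool --targets '[{"yaw": 0.085, "fingers": 0}, {"yaw": 0.085}, {"yaw": 0.085}, {"yaw": 0.085}, {"yaw": 0.085}, {"yaw": 0.085}, {"yaw": 0.085}, {"yaw": 0.082}, {"dx": -0.266, "dy": 0.109, "dz": 0.058}, {"dx": -0.266, "dy": 0.109, "dz": 0.058}, {"dx": -0.266, "dy": 0.109, "dz": 0.058}, {"dx": -0.266, "dy": 0.109, "dz": 0.058}, {"dx": -0.266, "dy": 0.109, "dz": 0.058}, {"dx": -0.266, "dy": 0.109, "dz": 0.058}, {"dx": -0.266, "dy": 0.109, "dz": 0.058}, {"dx": -0.266, "dy": 0.109, "dz": 0.058}, {"dx": -0.266, "dy": 0.109, "dz": 0.058}, {"dx": -0.266, "dy": 0.109, "dz": 0.058}, {"dx": -0.266, "dy": 0.109, "dz": 0.058}, {"dx": -0.266, "dy": 0.109, "dz": 0.058}]'

```text
invalid input
```

```bash
cat >> h.py <<'E'
def to(x,y,z,yaw=None):
    "deltas in drive units: turn, then shift in the turned tool frame"
    s=readout.observe(); p=s['position']; w=s['tool_rot'][2]
    dw=0 if yaw is None else (yaw-w+np.pi/2)%np.pi-np.pi/2
    f=w+dw; d=np.array([x,y,z])-p
    print('yaw %.3f dx %.3f dy %.3f dz %.3f'%(-dw/(np.pi/2),(np.cos(f)*d[0]+np.sin(f)*d[1])*10,(np.sin(f)*d[0]-np.cos(f)*d[1])*10,-d[2]*10),'| now',p.round(4),'yaw %.3f'%w,'q7 %.2f'%s['qpos'][6])
E
python3 - <<'E'
from h import *
w,c=shot('wrist','w1.png'); to(.401,.282,.15)
E
```

```text
yaw 0.000 dx -2.691 dy -2.151 dz 0.811 | now [0.2299 0.581  0.2311] yaw 2.765 q7 -0.11
```

View pics/w1.png

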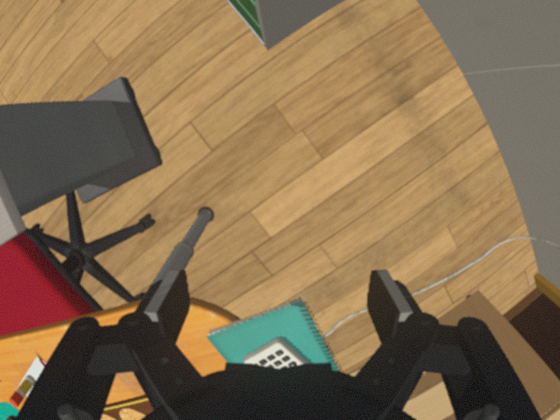

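The wrist view shows the fingers at the bottom corners, at about (165,300) and (395,300), over the floor left of the desk. The move was refused, so I will give every field in each row.

>>> drive_tool --targets '[{"dx": 0, "dy": 0, "dz": 0, "yaw": 0.085, "fingers": 0}, {"dx": 0, "dy": 0, "dz": 0, "yaw": 0.085, "fingers": 0}, {"dx": 0, "dy": 0, "dz": 0, "yaw": 0.085, "fingers": 0}, {"dx": 0, "dy": 0, "dz": 0, "yaw": 0.085, "fingers": 0}, {"dx": 0, "dy": 0, "dz": 0, "yaw": 0.085, "fingers": 0}, {"dx": 0, "dy": 0, "dz": 0, "yaw": 0.085, "fingers": 0}, {"dx": 0, "dy": 0, "dz": 0, "yaw": 0.085, "fingers": 0}, {"dx": 0, "dy": 0, "dz": 0, "yaw": 0.082, "fingers": 0}, {"dx": -0.266, "dy": 0.109, "dz": 0.058, "yaw": 0, "fingers": 0}, {"dx": -0.266, "dy": 0.109, "dz": 0.058, "yaw": 0, "fingers": 0}, {"dx": -0.266, "dy": 0.109, "dz": 0.058, "yaw": 0, "fingers": 0}, {"dx": -0.266, "dy": 0.109, "dz": 0.058, "yaw": 0, "fingers": 0}, {"dx": -0.266, "dy": 0.109, "dz": 0.058, "yaw": 0, "fingers": 0}, {"dx": -0.266, "dy": 0.109, "dz": 0.058, "yaw": 0, "fingers": 0}, {"dx": -0.266, "dy": 0.109, "dz": 0.058, "yaw": 0, "fingers": 0}, {"dx": -0.266, "dy": 0.109, "dz": 0.058, "yaw": 0, "fingers": 0}, {"dx": -0.266, "dy": 0.109, "dz": 0.058, "yaw": 0, "fingers": 0}, {"dx": -0.266, "dy": 0.109, "dz": 0.058, "yaw": 0, "fingers": 0}, {"dx": -0.266, "dy": 0.109, "dz": 0.058, "yaw": 0, "fingers": 0}, {"dx": -0.266, "dy": 0.109, "dz": 0.058, "yaw": 0, "fingers": 0}]'

```text
clock: 2.25
position: [0.4017, 0.2807, 0.1616]
tool_rot: [3.141, -0.0, 1.701]
force: [0.6, 0.7, 0.1]
grip_width: 0.0851
finger_force: 0.0
```

```bash
python3 - <<'E'
from h import *
w,c=shot('wrist','w2.png'); to(.401,.282,.16,1.70)
E
```

```text
yaw -0.002 dx 0.060 dy -0.018 dz 0.009 | now [0.4035 0.2763 0.1609] yaw 1.697 q7 -0.44
```

View pics/w2.png

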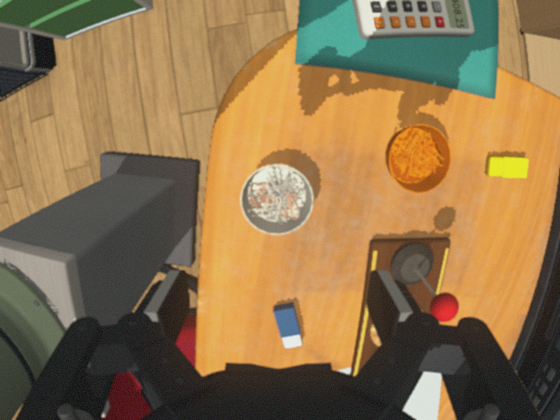

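The wrist view shows the grey dish at (277,199), the eraser at (288,326) and the holder foot at (412,263).

```bash
python3 - <<'E'
from h import *
w,c=shot('wrist'); t,tc=shot('top'); s,sc=shot('scene')
lo,hi=(0,0,0),(179,105,255)
a=blob(w,lo,hi,(232,155,322,242),5); b=blob(t,lo,hi,(160,228,202,270),5)
for n,bl,cc in(('w',a,c),('t',b,tc)):
    e=cv2.fitEllipse(bl[3]); print(n,np.round(e,1) if 0 else (np.round(e[0],1),np.round(e[1],1)),onz(cc,e[0],.024).round(4))
print(tri(ray(c,a[0]),ray(tc,b[0])))
# eraser: blue or white
def er(im,box):
    x0,y0,x1,y1=box;h=cv2.cvtColor(im,cv2.COLOR_BGR2HSV)[y0:y1,x0:x1]
    m=((h[...,0]>90)&(h[...,0]<130)&(h[...,1]>60)|(h[...,1]<50)&(h[...,2]>150)).astype(np.uint8)
    cs,_=cv2.findContours(cv2.morphologyEx(m,cv2.MORPH_CLOSE,np.ones((3,3))),0,1)
    k=max(cs,key=cv2.contourArea)+np.array([x0,y0]); return cv2.minAreaRect(k)
rw=er(w,(265,290,310,355)); rt=er(t,(228,228,265,255)); rs=er(s,(232,236,275,265))
print(rw,rt,rs[0]); print('eraser',onz(c,rw[0],.012),onz(tc,rt[0],.012),tri(ray(c,rw[0]),ray(tc,rt[0]),ray(sc,rs[0])))
P=np.array([onz(c,p,.012)[:2] for p in cv2.boxPoints(rw)]);print(P.round(4))
to(.401,.282,.16,1.70)
E
```

```text
w (array([275.2, 193.9]), array([72.2, 74.8])) [0.4009 0.2813 0.024 ]
t (array([180.2, 248.7]), array([27.1, 28.4])) [0.3999 0.2807 0.024 ]
(array([0.40054847, 0.28094248, 0.02246856]), np.float64(0.00044138553148645546))
((287.11767578125, 324.4706115722656), (40.26091384887695, 20.37299156188965), 75.96376037597656) ((245.52828979492188, 239.34902954101562), (8.653715133666992, 23.351295471191406), 74.05460357666016) (251.99998474121094, 249.99996948242188)
eraser [0.43283191 0.13151781 0.012     ] [0.433165   0.12956233 0.012     ] (array([0.43356776, 0.12973104, 0.00613196]), np.float64(0.0021659178567642644))
[[0.4137 0.1529]
 [0.4339 0.162 ]
 [0.4535 0.108 ]
 [0.4318 0.0976]]
yaw 0.000 dx 0.005 dy -0.003 dz 0.017 | now [0.4014 0.2815 0.1617] yaw 1.700 q7 -0.45
```

>>> drive_tool --targets '[{"dx": 0, "dy": -0.01, "dz": 0.25, "yaw": 0, "fingers": 0}, {"dx": 0, "dy": 0, "dz": 0.25, "yaw": 0, "fingers": 0}, {"dx": 0, "dy": 0, "dz": 0.25, "yaw": 0, "fingers": 0}, {"dx": 0, "dy": 0, "dz": 0.25, "yaw": 0, "fingers": 0}, {"dx": 0, "dy": 0, "dz": 0.25, "yaw": 0, "fingers": 0}, {"dx": 0, "dy": 0, "dz": 0.15, "yaw": 0, "fingers": 0}, {"dx": 0, "dy": 0, "dz": 0.1, "yaw": 0, "fingers": 0}, {"dx": 0, "dy": 0, "dz": 0.1, "yaw": 0, "fingers": 0}, {"dx": 0, "dy": 0, "dz": 0.05, "yaw": 0, "fingers": 0}, {"dx": 0, "dy": 0, "dz": 0, "yaw": 0, "fingers": 0}, {"dx": 0, "dy": 0, "dz": 0, "yaw": 0, "fingers": 0}, {"dx": 0, "dy": 0, "dz": 0, "yaw": 0, "fingers": 0}]'

```text
clock: 3.65
position: [0.4005, 0.2818, -0.0028]
tool_rot: [3.141, -0.0, 1.701]
force: [0.0, 0.1, 0.1]
grip_width: 0.0856
finger_force: 0.0
```

>>> drive_tool --targets '[{"dx": 0, "dy": 0, "dz": 0, "yaw": 0, "fingers": 0.4}, {"dx": 0, "dy": 0, "dz": 0, "yaw": 0, "fingers": 0.4}, {"dx": 0, "dy": 0, "dz": 0, "yaw": 0, "fingers": 0.4}, {"dx": 0, "dy": 0, "dz": 0, "yaw": 0, "fingers": 0.4}, {"dx": 0, "dy": 0, "dz": 0, "yaw": 0, "fingers": 0.4}, {"dx": 0, "dy": 0, "dz": 0, "yaw": 0, "fingers": 0.4}, {"dx": 0, "dy": 0, "dz": 0, "yaw": 0, "fingers": 0.4}]' --squeeze 30

```text
clock: 4.35
position: [0.4003, 0.2817, -0.0026]
tool_rot: [3.141, -0.001, 1.701]
force: [-4.4, -1.9, 18.3]
grip_width: 0.0618
finger_force: 28.3
```

>>> drive_tool --targets '[{"dx": 0, "dy": 0, "dz": -0.05, "yaw": 0, "fingers": 0.4}, {"dx": 0, "dy": 0, "dz": -0.1, "yaw": 0, "fingers": 0.4}, {"dx": 0, "dy": 0, "dz": -0.2, "yaw": 0, "fingers": 0.4}, {"dx": 0, "dy": 0, "dz": -0.25, "yaw": 0, "fingers": 0.4}, {"dx": 0, "dy": 0, "dz": -0.2, "yaw": 0, "fingers": 0.4}, {"dx": 0, "dy": 0, "dz": 0, "yaw": 0, "fingers": 0.4}, {"dx": 0, "dy": 0, "dz": 0, "yaw": 0, "fingers": 0.4}, {"dx": 0, "dy": 0, "dz": 0, "yaw": 0, "fingers": 0.4}]'

```text
clock: 5.15
position: [0.3999, 0.2814, 0.0763]
tool_rot: [-3.141, 0.0, 1.701]
force: [0.4, 0.6, -2.0]
grip_width: 0.0619
finger_force: 33.1
```

```bash
python3 - <<'E'
from h import *
w,c=shot('wrist'); s,sc=shot('scene')
cv2.imwrite('pics/g1.png',np.hstack([w[210:410,80:480],cv2.resize(s[200:300,130:330],(400,200),interpolation=2)]))
to(.5844,-.0242,.08,1.70)
E
```

```text
yaw 0.001 dx -3.267 dy 1.436 dz -0.039 | now [0.3999 0.2813 0.0761] yaw 1.701 q7 -0.40
```

View pics/g1.png

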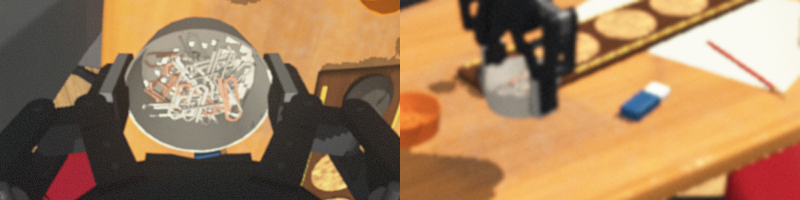

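The dish is held centrally and looks level. I raise it and carry it toward pad 3, counted from the red ball.

>>> drive_tool --targets '[{"dx": 0, "dy": 0, "dz": -0.35, "yaw": 0, "fingers": 0.4}, {"dx": 0, "dy": 0, "dz": -0.35, "yaw": 0, "fingers": 0.4}, {"dx": -0.27, "dy": 0.02, "dz": 0, "yaw": 0, "fingers": 0.4}, {"dx": -0.3, "dy": 0.03, "dz": 0, "yaw": 0, "fingers": 0.4}, {"dx": -0.3, "dy": 0.05, "dz": 0, "yaw": 0, "fingers": 0.4}, {"dx": -0.3, "dy": 0.1, "dz": 0, "yaw": 0, "fingers": 0.4}, {"dx": -0.3, "dy": 0.1, "dz": 0, "yaw": 0, "fingers": 0.4}, {"dx": -0.3, "dy": 0.18, "dz": 0, "yaw": 0, "fingers": 0.4}, {"dx": -0.3, "dy": 0.18, "dz": 0, "yaw": 0, "fingers": 0.4}, {"dx": -0.3, "dy": 0.18, "dz": 0, "yaw": 0, "fingers": 0.4}, {"dx": -0.3, "dy": 0.18, "dz": 0, "yaw": 0, "fingers": 0.4}, {"dx": -0.3, "dy": 0.18, "dz": 0, "yaw": 0, "fingers": 0.4}, {"dx": -0.2, "dy": 0.13, "dz": 0, "yaw": 0, "fingers": 0.4}, {"dx": -0.1, "dy": 0.1, "dz": 0, "yaw": 0, "fingers": 0.4}, {"dx": 0, "dy": 0, "dz": 0, "yaw": 0, "fingers": 0.4}, {"dx": 0, "dy": 0, "dz": 0, "yaw": 0, "fingers": 0.4}, {"dx": 0, "dy": 0, "dz": 0, "yaw": 0, "fingers": 0.4}, {"dx": 0, "dy": 0, "dz": 0, "yaw": 0, "fingers": 0.4}]'

```text
clock: 7.05
position: [0.5842, -0.0233, 0.1467]
tool_rot: [-3.141, -0.0, 1.702]
force: [-0.6, -0.9, -0.6]
grip_width: 0.062
finger_force: 33.8
```

```bash
python3 - <<'E'
from h import *
w,c=shot('wrist','w3.png'); to(.5844,-.0242,.08,1.70)
E
```

```text
yaw 0.001 dx -0.008 dy 0.000 dz 0.667 | now [ 0.5843 -0.0234  0.1467] yaw 1.702 q7 0.25
```

View pics/w3.png

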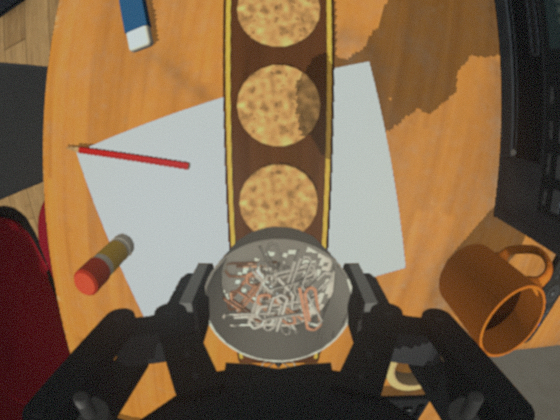

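The wrist view shows the dish held level at (278,292) and pads at (278,198), (278,105) and (278,10). I turn these into positions.

```bash
python3 - <<'E'
from h import *
w,c=shot('wrist'); t,tc=shot('top')
T=[(244.4,186.6),(278.3,184.3),(312.6,182.1),(347,179.7)]
for e in pads(w,(232,0,325,236),lo=(8,40,110),hi=(30,185,255),amin=1500):
    q=onz(c,e[0],.015); k=min(T,key=lambda p:np.linalg.norm(onz(tc,p,.015)-q))
    print(np.round(e[0],1),np.round(e[1],1),q.round(4),'top',onz(tc,k,.015).round(4),'tri',tri(ray(c,e[0]),ray(tc,k)))
to(.584,-.0245,.02)
E
```

```text
[277.9 201.6] [76.7 80.5] [ 0.5847 -0.0233  0.015 ] top [ 0.5844 -0.0243  0.015 ] tri (array([ 0.58492431, -0.0242571 ,  0.0122991 ]), np.float64(0.00022717461486825957))
[277.5 105.2] [83.2 83.4] [0.5733 0.0594 0.015 ] top [0.5736 0.0597 0.015 ] tri (array([0.57330996, 0.05952156, 0.01615982]), np.float64(0.00017456447652310577))
[277.9   9.5] [74.5 84.3] [0.5626 0.1421 0.015 ] top [0.5627 0.1426 0.015 ] tri (array([0.56272907, 0.14253385, 0.01425604]), np.float64(0.00021399869050677277))
yaw 0.000 dx -0.008 dy -0.005 dz 1.268 | now [ 0.5844 -0.0236  0.1468] yaw 1.702 q7 0.25
```

Pads agree within 1 mm between the two views, at 15 mm height. I lower the dish onto pad 3.

>>> drive_tool --targets '[{"dx": -0.008, "dy": 0, "dz": 0.2, "yaw": 0, "fingers": 0.4}, {"dx": 0, "dy": 0, "dz": 0.25, "yaw": 0, "fingers": 0.4}, {"dx": 0, "dy": 0, "dz": 0.25, "yaw": 0, "fingers": 0.4}, {"dx": 0, "dy": 0, "dz": 0.25, "yaw": 0, "fingers": 0.4}, {"dx": 0, "dy": 0, "dz": 0.15, "yaw": 0, "fingers": 0.4}, {"dx": 0, "dy": 0, "dz": 0.1, "yaw": 0, "fingers": 0.4}, {"dx": 0, "dy": 0, "dz": 0.05, "yaw": 0, "fingers": 0.4}, {"dx": 0, "dy": 0, "dz": 0.03, "yaw": 0, "fingers": 0.4}, {"dx": 0, "dy": 0, "dz": 0.02, "yaw": 0, "fingers": 0.4}, {"dx": 0, "dy": 0, "dz": 0.02, "yaw": 0, "fingers": 0.4}, {"dx": 0, "dy": 0, "dz": 0, "yaw": 0, "fingers": 0.4}, {"dx": 0, "dy": 0, "dz": 0, "yaw": 0, "fingers": 0.4}]'

```text
clock: 8.4
position: [0.5848, -0.0248, 0.015]
tool_rot: [3.141, 0.0, 1.701]
force: [-0.0, 0.5, -2.1]
grip_width: 0.062
finger_force: 33.8
```

>>> drive_tool --targets '[{"dx": 0, "dy": 0, "dz": 0.012, "yaw": 0, "fingers": 0.4}, {"dx": 0, "dy": 0, "dz": 0.01, "yaw": 0, "fingers": 0.4}, {"dx": 0, "dy": 0, "dz": 0, "yaw": 0, "fingers": 0.4}, {"dx": 0, "dy": 0, "dz": 0, "yaw": 0, "fingers": 0.4}]'

```text
clock: 8.8
position: [0.5847, -0.0248, 0.0127]
tool_rot: [3.141, -0.0, 1.701]
force: [-2.0, 0.9, 4.7]
grip_width: 0.062
finger_force: 34.1
```

Contact is felt at the expected height. I open, then lift straight up.

>>> drive_tool --targets '[{"dx": 0, "dy": 0, "dz": 0, "yaw": 0, "fingers": 0.25}, {"dx": 0, "dy": 0, "dz": 0, "yaw": 0, "fingers": 0}, {"dx": 0, "dy": 0, "dz": 0, "yaw": 0, "fingers": 0}, {"dx": 0, "dy": 0, "dz": 0, "yaw": 0, "fingers": 0}, {"dx": 0, "dy": 0, "dz": 0, "yaw": 0, "fingers": 0}, {"dx": 0, "dy": 0, "dz": -0.1, "yaw": 0, "fingers": 0}, {"dx": 0, "dy": 0, "dz": -0.2, "yaw": 0, "fingers": 0}, {"dx": 0, "dy": 0, "dz": -0.3, "yaw": 0, "fingers": 0}, {"dx": 0, "dy": 0, "dz": -0.3, "yaw": 0, "fingers": 0}, {"dx": 0, "dy": 0, "dz": -0.3, "yaw": 0, "fingers": 0}, {"dx": 0, "dy": 0, "dz": -0.2, "yaw": 0, "fingers": 0}, {"dx": 0, "dy": 0, "dz": 0, "yaw": 0, "fingers": 0}]'

```text
clock: 10.0
position: [0.586, -0.025, 0.1559]
tool_rot: [3.137, 0.0, 1.701]
force: [-0.5, -1.4, -0.2]
grip_width: 0.0857
finger_force: 0.0
```

```bash
python3 - <<'E'
from h import *
w,c=shot('wrist','w4.png')
a=blob(w,(0,0,0),(179,105,255),(205,225,355,365),5); e=cv2.fitEllipse(a[3]); print(e,onz(c,e[0],.039))
# eraser axis: long dir angle
yw=np.arctan2(-.0547,.0187); print('eraser',yw); to(.433,.1305,.12,yw)
E
```

```text
((216.3896026611328, 267.1067199707031), (34.00046920776367, 108.67469024658203), 177.73728942871094) [ 0.53910805 -0.08897811  0.039     ]
eraser -1.2413872788057212
yaw -0.127 dx 1.962 dy -0.939 dz 0.342 | now [ 0.5853 -0.0248  0.1542] yaw 1.701 q7 0.25
```

View pics/w4.png

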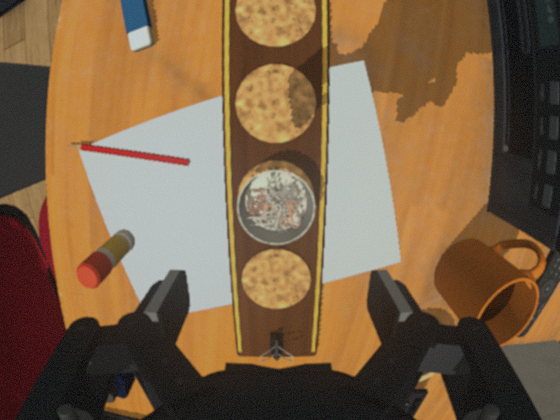

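The dish sits centred on pad 3 at (276,206), and pad 4 is free at (276,278). Next is the eraser.

>>> drive_tool --targets '[{"dx": 0, "dy": 0, "dz": 0, "yaw": -0.064, "fingers": 0.3}, {"dx": 0, "dy": 0, "dz": 0, "yaw": -0.063, "fingers": 0.3}, {"dx": 0.2, "dy": -0.1, "dz": 0, "yaw": 0, "fingers": 0.3}, {"dx": 0.28, "dy": -0.14, "dz": 0.04, "yaw": 0, "fingers": 0.3}, {"dx": 0.28, "dy": -0.14, "dz": 0.05, "yaw": 0, "fingers": 0.3}, {"dx": 0.3, "dy": -0.14, "dz": 0.05, "yaw": 0, "fingers": 0.3}, {"dx": 0.3, "dy": -0.14, "dz": 0.05, "yaw": 0, "fingers": 0.3}, {"dx": 0.3, "dy": -0.14, "dz": 0.05, "yaw": 0, "fingers": 0.3}, {"dx": 0.2, "dy": -0.09, "dz": 0.05, "yaw": 0, "fingers": 0.3}, {"dx": 0.102, "dy": -0.049, "dz": 0.05, "yaw": 0, "fingers": 0.3}, {"dx": 0, "dy": 0, "dz": 0, "yaw": 0, "fingers": 0.3}, {"dx": 0, "dy": 0, "dz": 0, "yaw": 0, "fingers": 0.3}, {"dx": 0, "dy": 0, "dz": 0, "yaw": 0, "fingers": 0.3}, {"dx": 0, "dy": 0, "dz": 0, "yaw": 0, "fingers": 0.3}]'

```text
clock: 11.45
position: [0.4329, 0.1296, 0.1186]
tool_rot: [3.141, 0.0, 1.899]
force: [-0.1, -0.1, 0.7]
grip_width: 0.0599
finger_force: 0.0
```

```bash
cat >> h.py <<'E'
def er(im,box):
    x0,y0,x1,y1=box;h=cv2.cvtColor(im,cv2.COLOR_BGR2HSV)[y0:y1,x0:x1]
    m=((h[...,0]>90)&(h[...,0]<130)&(h[...,1]>60)&(h[...,2]>50)|(h[...,1]<50)&(h[...,2]>150)).astype(np.uint8)
    cs,_=cv2.findContours(cv2.morphologyEx(m,cv2.MORPH_CLOSE,np.ones((3,3))),0,1)
    return cv2.minAreaRect(max(cs,key=cv2.contourArea)+np.array([x0,y0]))
E
python3 - <<'E'
from h import *
w,c=shot('wrist','w5.png')
r=er(w,(200,130,350,330)); P=np.array([onz(c,p,.012)[:2] for p in cv2.boxPoints(r)]); e=np.roll(P,-1,0)-P; L=np.linalg.norm(e,axis=1); d=e[L.argmax()]
print(r,P.mean(0),L); to(*P.mean(0),.003,np.arctan2(d[1],d[0]))
E
```

```text
((278.0, 314.5), (29.0, 128.0), 90.0) [0.46714921 0.0313117 ] [0.11789521 0.03485826 0.12475705 0.03485664]
yaw 1.000 dx 0.007 dy 1.042 dz 1.156 | now [0.4328 0.1297 0.1186] yaw 1.900 q7 0.06
```

View pics/w5.png

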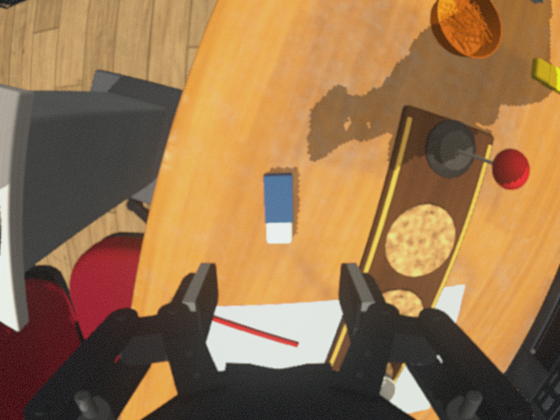

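The eraser is at (279,208), aligned with the tool. The mask took the paper instead, so I narrow the box.

```bash
python3 - <<'E'
from h import *
w,c=shot('wrist')
r=er(w,(240,150,320,262)); P=np.array([onz(c,p,.012)[:2] for p in cv2.boxPoints(r)]); e=np.roll(P,-1,0)-P; L=np.linalg.norm(e,axis=1); d=e[L.argmax()]
print(r,P.mean(0),L); to(*P.mean(0),.003,np.arctan2(d[1],d[0]))
E
```

```text
((277.92510986328125, 208.98031616210938), (68.11224365234375, 27.54695701599121), 88.78113555908203) [0.43327687 0.12997386] [0.02149563 0.05763528 0.02298239 0.05767206]
yaw -0.005 dx -0.001 dy 0.006 dz 1.156 | now [0.4327 0.1298 0.1186] yaw 1.900 q7 0.06
```

>>> drive_tool --targets '[{"dx": 0, "dy": 0.006, "dz": 0.2, "yaw": 0, "fingers": 0.3}, {"dx": 0, "dy": 0, "dz": 0.25, "yaw": 0, "fingers": 0.3}, {"dx": 0, "dy": 0, "dz": 0.25, "yaw": 0, "fingers": 0.3}, {"dx": 0, "dy": 0, "dz": 0.2, "yaw": 0, "fingers": 0.3}, {"dx": 0, "dy": 0, "dz": 0.15, "yaw": 0, "fingers": 0.3}, {"dx": 0, "dy": 0, "dz": 0.1, "yaw": 0, "fingers": 0.3}, {"dx": 0, "dy": 0, "dz": 0, "yaw": 0, "fingers": 0.3}, {"dx": 0, "dy": 0, "dz": 0, "yaw": 0, "fingers": 0.3}, {"dx": 0, "dy": 0, "dz": 0, "yaw": 0, "fingers": 0.3}, {"dx": 0, "dy": 0, "dz": 0, "yaw": 0, "fingers": 0.85}, {"dx": 0, "dy": 0, "dz": 0, "yaw": 0, "fingers": 0.85}, {"dx": 0, "dy": 0, "dz": 0, "yaw": 0, "fingers": 0.85}, {"dx": 0, "dy": 0, "dz": 0, "yaw": 0, "fingers": 0.85}, {"dx": 0, "dy": 0, "dz": 0, "yaw": 0, "fingers": 0.85}, {"dx": 0, "dy": 0, "dz": 0, "yaw": 0, "fingers": 0.85}, {"dx": 0, "dy": 0, "dz": 0, "yaw": 0, "fingers": 0.85}]' --squeeze 25

```text
clock: 13.15
position: [0.433, 0.1306, 0.0039]
tool_rot: [3.141, -0.0, 1.901]
force: [-1.0, -1.0, 10.8]
grip_width: 0.0217
finger_force: 24.9
```

>>> drive_tool --targets '[{"dx": 0, "dy": 0, "dz": -0.1, "yaw": 0, "fingers": 0.85}, {"dx": 0, "dy": 0, "dz": -0.25, "yaw": 0, "fingers": 0.85}, {"dx": 0, "dy": 0, "dz": -0.3, "yaw": 0, "fingers": 0.85}, {"dx": 0, "dy": 0, "dz": -0.3, "yaw": 0.064, "fingers": 0.85}, {"dx": 0, "dy": 0, "dz": -0.25, "yaw": 0.063, "fingers": 0.85}, {"dx": -0.2, "dy": 0.1, "dz": 0, "yaw": 0, "fingers": 0.85}, {"dx": -0.3, "dy": 0.15, "dz": 0, "yaw": 0, "fingers": 0.85}, {"dx": -0.3, "dy": 0.15, "dz": 0, "yaw": 0, "fingers": 0.85}, {"dx": -0.3, "dy": 0.15, "dz": 0, "yaw": 0, "fingers": 0.85}, {"dx": -0.3, "dy": 0.15, "dz": 0, "yaw": 0, "fingers": 0.85}, {"dx": -0.3, "dy": 0.15, "dz": 0, "yaw": 0, "fingers": 0.85}, {"dx": -0.3, "dy": 0.15, "dz": 0, "yaw": 0, "fingers": 0.85}, {"dx": -0.3, "dy": 0.15, "dz": 0, "yaw": 0, "fingers": 0.85}, {"dx": -0.2, "dy": 0.1, "dz": 0, "yaw": 0, "fingers": 0.85}, {"dx": -0.086, "dy": 0.05, "dz": 0, "yaw": 0, "fingers": 0.85}, {"dx": 0, "dy": 0, "dz": 0, "yaw": 0, "fingers": 0.85}, {"dx": 0, "dy": 0, "dz": 0, "yaw": 0, "fingers": 0.85}, {"dx": 0, "dy": 0, "dz": 0, "yaw": 0, "fingers": 0.85}]'

```text
clock: 14.95
position: [0.5949, -0.1076, 0.1236]
tool_rot: [-3.141, -0.001, 1.703]
force: [-0.9, -0.3, 0.3]
grip_width: 0.0214
finger_force: 25.1
```

```bash
python3 - <<'E'
from h import *
w,c=shot('wrist','w6.png')
to(.5956,-.1088,.019,1.70)
E
```

```text
yaw 0.002 dx -0.012 dy 0.004 dz 1.047 | now [ 0.595  -0.1077  0.1237] yaw 1.703 q7 0.40
```

View pics/w6.png

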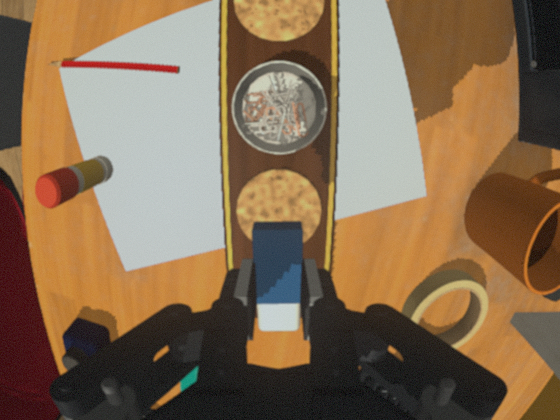

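The eraser is held level and centred at (279,275), with the dish behind it on pad 3 at (279,107). I lower it onto pad 4.

>>> drive_tool --targets '[{"dx": -0.012, "dy": 0.004, "dz": 0.2, "yaw": 0, "fingers": 0.85}, {"dx": 0, "dy": 0, "dz": 0.25, "yaw": 0, "fingers": 0.85}, {"dx": 0, "dy": 0, "dz": 0.25, "yaw": 0, "fingers": 0.85}, {"dx": 0, "dy": 0, "dz": 0.2, "yaw": 0, "fingers": 0.85}, {"dx": 0, "dy": 0, "dz": 0.08, "yaw": 0, "fingers": 0.85}, {"dx": 0, "dy": 0, "dz": 0.04, "yaw": 0, "fingers": 0.85}, {"dx": 0, "dy": 0, "dz": 0.02, "yaw": 0, "fingers": 0.85}, {"dx": 0, "dy": 0, "dz": 0.01, "yaw": 0, "fingers": 0.85}, {"dx": 0, "dy": 0, "dz": 0, "yaw": 0, "fingers": 0.85}, {"dx": 0, "dy": 0, "dz": 0, "yaw": 0, "fingers": 0.85}]'

```text
clock: 16.0
position: [0.5962, -0.1101, 0.019]
tool_rot: [3.141, 0.0, 1.701]
force: [-0.4, -0.5, 0.4]
grip_width: 0.0211
finger_force: 25.1
```

>>> drive_tool --targets '[{"dx": 0.008, "dy": 0, "dz": 0.01, "yaw": 0, "fingers": 0.85}, {"dx": 0, "dy": 0, "dz": 0.005, "yaw": 0, "fingers": 0.85}, {"dx": 0, "dy": 0, "dz": 0, "yaw": 0, "fingers": 0.85}, {"dx": 0, "dy": 0, "dz": 0, "yaw": 0, "fingers": 0.85}]'

```text
clock: 16.4
position: [0.5963, -0.11, 0.0189]
tool_rot: [3.14, 0.001, 1.701]
force: [-8.4, -1.0, 28.6]
grip_width: 0.0211
finger_force: 28.3
```

>>> drive_tool --targets '[{"dx": 0, "dy": 0, "dz": -0.01, "yaw": 0, "fingers": 0.7}, {"dx": 0, "dy": 0, "dz": 0, "yaw": 0, "fingers": 0.4}, {"dx": 0, "dy": 0, "dz": 0, "yaw": 0, "fingers": 0.4}, {"dx": 0, "dy": 0, "dz": 0, "yaw": 0, "fingers": 0.4}, {"dx": 0, "dy": 0, "dz": 0, "yaw": 0, "fingers": 0.4}, {"dx": 0, "dy": 0, "dz": -0.2, "yaw": 0, "fingers": 0.4}, {"dx": 0, "dy": 0, "dz": -0.3, "yaw": 0, "fingers": 0.4}, {"dx": 0, "dy": 0, "dz": -0.3, "yaw": 0, "fingers": 0.4}, {"dx": 0, "dy": 0, "dz": -0.3, "yaw": 0, "fingers": 0}, {"dx": 0, "dy": 0, "dz": -0.3, "yaw": 0, "fingers": 0}, {"dx": 0, "dy": 0, "dz": -0.2, "yaw": 0, "fingers": 0}, {"dx": 0, "dy": 0, "dz": 0, "yaw": 0, "fingers": 0}, {"dx": 0, "dy": 0, "dz": 0, "yaw": 0, "fingers": 0}]'

```text
clock: 17.7
position: [0.5958, -0.1092, 0.1779]
tool_rot: [3.141, -0.0, 1.701]
force: [0.0, 0.6, -0.9]
grip_width: 0.0855
finger_force: 0.0
```

```bash
python3 - <<'E'
from h import *
w,c=shot('wrist')
r=er(w,(225,150,330,300)); P=np.array([onz(c,p,.027)[:2] for p in cv2.boxPoints(r)]); e=np.roll(P,-1,0)-P
print(r,P.mean(0),np.linalg.norm(e,axis=1)); to(.399,-.2955,.17)
E
```

```text
((278.0, 197.0), (60.0, 22.0), 90.0) [ 0.5965548  -0.11090761] [0.02010382 0.05844927 0.02121248 0.05844954]
yaw 0.000 dx -1.592 dy -2.191 dz 0.073 | now [ 0.5955 -0.1091  0.1773] yaw 1.701 q7 0.38
```

The eraser lies flat, 2 mm from the centre of pad 4. Now the jar.

>>> drive_tool --targets '[{"dx": -0.1, "dy": -0.14, "dz": 0.01, "yaw": 0, "fingers": 0}, {"dx": -0.2, "dy": -0.28, "dz": 0.01, "yaw": 0, "fingers": 0}, {"dx": -0.2, "dy": -0.28, "dz": 0.01, "yaw": 0, "fingers": 0}, {"dx": -0.2, "dy": -0.28, "dz": 0.01, "yaw": 0, "fingers": 0}, {"dx": -0.25, "dy": -0.33, "dz": 0.01, "yaw": 0, "fingers": 0}, {"dx": -0.25, "dy": -0.33, "dz": 0.01, "yaw": 0, "fingers": 0}, {"dx": -0.2, "dy": -0.28, "dz": 0.01, "yaw": 0, "fingers": 0}, {"dx": -0.15, "dy": -0.2, "dz": 0, "yaw": 0, "fingers": 0}, {"dx": -0.042, "dy": -0.071, "dz": 0, "yaw": 0, "fingers": 0}, {"dx": 0, "dy": 0, "dz": 0, "yaw": 0, "fingers": 0}, {"dx": 0, "dy": 0, "dz": 0, "yaw": 0, "fingers": 0}, {"dx": 0, "dy": 0, "dz": 0, "yaw": 0, "fingers": 0}, {"dx": 0, "dy": 0, "dz": 0, "yaw": 0, "fingers": 0}]'

```text
clock: 19.05
position: [0.3999, -0.2949, 0.1708]
tool_rot: [-3.142, -0.0, 1.703]
force: [-0.2, 0.1, 0.3]
grip_width: 0.0857
finger_force: 0.0
```

```bash
python3 - <<'E'
from h import *
w,c=shot('wrist','w7.png'); to(.399,-.2955,.17)
print(cv2.cvtColor(w,cv2.COLOR_BGR2HSV)[150:270:12,278])
E
```

```text
yaw 0.000 dx -0.003 dy -0.009 dz 0.009 | now [ 0.3998 -0.2951  0.1709] yaw 1.703 q7 0.83
[[ 15 179 174]
 [ 16 175 169]
 [179  77  66]
 [172  42  67]
 [ 16  62 111]
 [ 19  62 115]
 [ 16  66 116]
 [ 17 177 235]
 [ 18 182 232]
 [ 17 175 235]]
```

View pics/w7.png

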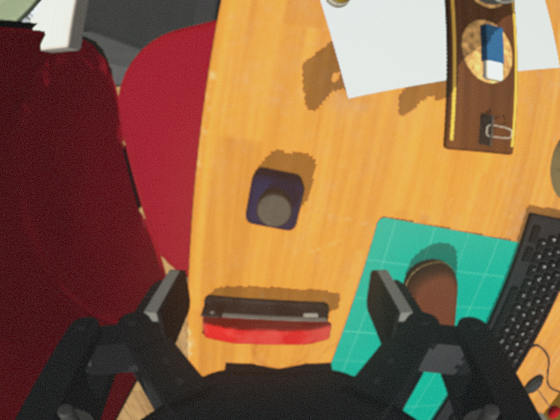

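The jar is at (275,200) with its cap at (275,208), turned a few degrees. The red stapler at (265,320) is about 100 mm beyond it.

```bash
python3 - <<'E'
from h import *
w,c=shot('wrist'); t,tc=shot('top')
b=blob(w,(0,0,0),(179,135,140),(235,150,320,240),3); print('body',b[2],b[1])
cap=blob(w,(8,30,85),(30,95,150),(250,185,300,235),3); e=cv2.fitEllipse(cap[3]); print('cap',e)
ct=blob(t,(8,30,65),(25,110,140),(418,250,442,275),3); et=cv2.fitEllipse(ct[3]); print('captop',et)
print(onz(c,e[0],.058),onz(tc,et[0],.058),tri(ray(c,e[0]),ray(tc,et[0])))
# bottom (near-TCP) edge and left/right edges of the hull, on the shoulder plane
P=np.array([onz(c,p,.04)[:2] for p in cv2.boxPoints(b[2])]); d=np.roll(P,-1,0)-P; print(P.round(4),np.linalg.norm(d,axis=1),np.degrees(np.arctan2(d[:,1],d[:,0])))
E
```

```text
body ((275.01922607421875, 198.40383911132812), (52.75524139404297, 56.481449127197266), 11.309932708740234) 2792.5
cap ((273.8027038574219, 209.82455444335938), (32.72076416015625, 34.78445053100586), 101.0851058959961)
captop ((430.7372741699219, 263.51422119140625), (11.426508903503418, 14.54697036743164), 15.401155471801758)
[ 0.39713089 -0.29702083  0.058     ] [ 0.39863966 -0.29815819  0.058     ] (array([ 0.39629025, -0.28885185,  0.08469199]), np.float64(0.000284912266871858))
[[ 0.3722 -0.3166]
 [ 0.3764 -0.2656]
 [ 0.4215 -0.2687]
 [ 0.4195 -0.3203]] [0.05119595 0.045163   0.05165429 0.0475023 ] [ 85.26411091  -3.88610025 -92.13551268 175.5833445 ]
```

>>> drive_tool --targets '[{"dx": 0, "dy": 0, "dz": 0, "yaw": 0.064, "fingers": 0}, {"dx": 0, "dy": 0, "dz": 0, "yaw": 0.063, "fingers": 0}, {"dx": -0.02, "dy": -0.027, "dz": 0.2, "yaw": 0, "fingers": 0}, {"dx": 0, "dy": 0, "dz": 0.3, "yaw": 0, "fingers": 0}, {"dx": 0, "dy": 0, "dz": 0.2, "yaw": 0, "fingers": 0}, {"dx": 0, "dy": 0, "dz": 0, "yaw": 0, "fingers": 0}, {"dx": 0, "dy": 0, "dz": 0, "yaw": 0, "fingers": 0}, {"dx": 0, "dy": 0, "dz": 0, "yaw": 0, "fingers": 0}]'

```text
clock: 20.0
position: [0.397, -0.2978, 0.1021]
tool_rot: [3.14, 0.001, 1.502]
force: [-0.2, -0.3, -0.1]
grip_width: 0.0854
finger_force: 0.0
```

```bash
python3 - <<'E'
from h import *
w,c=shot('wrist','w8.png')
b=blob(w,(0,0,0),(179,135,150),(215,130,345,300),3); print('body',b[2],b[1])
e=cv2.fitEllipse(blob(w,(8,30,80),(30,98,160),(235,170,320,280),3)[3]); print('cap',e,onz(c,e[0],.058))
to(.397,-.297,.002)
E
```

```text
body ((278.0, 222.0), (76.0, 68.0), 90.0) 4779.5
cap ((276.8992004394531, 239.8202362060547), (42.91764450073242, 48.18305969238281), 77.87408447265625) [ 0.39691006 -0.29704538  0.058     ]
yaw 0.000 dx 0.007 dy -0.001 dz 1.001 | now [ 0.397  -0.2977  0.1021] yaw 1.502 q7 0.72
```

View pics/w8.png

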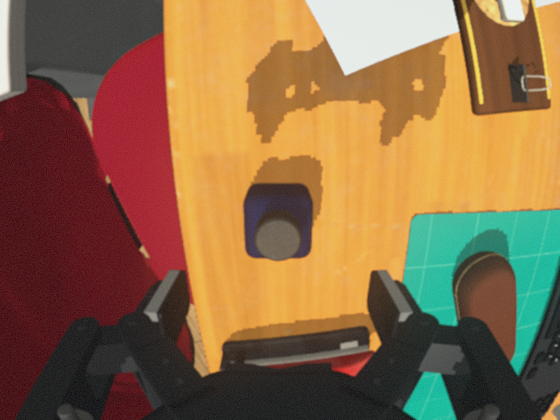

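The jar is square to the tool, and the two wrist heights agree on the cap axis (0.397, -0.297) at 58 mm. I descend and grip.

>>> drive_tool --targets '[{"dx": 0.007, "dy": 0, "dz": 0.2, "yaw": 0, "fingers": 0}, {"dx": 0, "dy": 0, "dz": 0.25, "yaw": 0, "fingers": 0}, {"dx": 0, "dy": 0, "dz": 0.2, "yaw": 0, "fingers": 0}, {"dx": 0, "dy": 0, "dz": 0.2, "yaw": 0, "fingers": 0}, {"dx": 0, "dy": 0, "dz": 0.1, "yaw": 0, "fingers": 0}, {"dx": 0, "dy": 0, "dz": 0.05, "yaw": 0, "fingers": 0}, {"dx": 0, "dy": 0, "dz": 0, "yaw": 0, "fingers": 0}, {"dx": 0, "dy": 0, "dz": 0, "yaw": 0, "fingers": 0}, {"dx": 0, "dy": 0, "dz": 0, "yaw": 0, "fingers": 0}, {"dx": 0, "dy": 0, "dz": 0, "yaw": 0, "fingers": 0.6}, {"dx": 0, "dy": 0, "dz": 0, "yaw": 0, "fingers": 0.6}, {"dx": 0, "dy": 0, "dz": 0, "yaw": 0, "fingers": 0.6}, {"dx": 0, "dy": 0, "dz": 0, "yaw": 0, "fingers": 0.6}, {"dx": 0, "dy": 0, "dz": 0, "yaw": 0, "fingers": 0.6}, {"dx": 0, "dy": 0, "dz": 0, "yaw": 0, "fingers": 0.6}, {"dx": 0, "dy": 0, "dz": 0, "yaw": 0, "fingers": 0.6}]' --squeeze 40

```text
clock: 21.65
position: [0.3967, -0.2968, 0.0014]
tool_rot: [3.141, 0.0, 1.502]
force: [0.1, 2.0, 10.2]
grip_width: 0.0467
finger_force: 40.1
```

>>> drive_tool --targets '[{"dx": 0, "dy": 0, "dz": -0.05, "yaw": 0, "fingers": 0.6}, {"dx": 0, "dy": 0, "dz": -0.15, "yaw": 0, "fingers": 0.6}, {"dx": 0, "dy": 0, "dz": -0.25, "yaw": 0, "fingers": 0.6}, {"dx": 0, "dy": 0, "dz": -0.25, "yaw": 0, "fingers": 0.6}, {"dx": 0, "dy": 0, "dz": -0.25, "yaw": 0, "fingers": 0.6}, {"dx": 0, "dy": 0, "dz": -0.25, "yaw": -0.042, "fingers": 0.6}, {"dx": 0, "dy": 0, "dz": -0.2, "yaw": -0.043, "fingers": 0.6}, {"dx": 0, "dy": 0, "dz": -0.05, "yaw": -0.042, "fingers": 0.6}, {"dx": 0, "dy": 0, "dz": 0, "yaw": 0, "fingers": 0.6}, {"dx": 0, "dy": 0, "dz": 0, "yaw": 0, "fingers": 0.6}]'

```text
clock: 22.65
position: [0.3963, -0.2966, 0.1458]
tool_rot: [-3.141, -0.0, 1.699]
force: [-0.4, -0.2, -1.7]
grip_width: 0.0465
finger_force: 42.4
```

>>> drive_tool --targets '[{"dx": 0.1, "dy": 0.07, "dz": 0, "yaw": 0, "fingers": 0.6}, {"dx": 0.2, "dy": 0.13, "dz": 0, "yaw": 0, "fingers": 0.6}, {"dx": 0.25, "dy": 0.17, "dz": 0, "yaw": 0, "fingers": 0.6}, {"dx": 0.25, "dy": 0.17, "dz": 0, "yaw": 0, "fingers": 0.6}, {"dx": 0.25, "dy": 0.17, "dz": 0, "yaw": 0, "fingers": 0.6}, {"dx": 0.25, "dy": 0.17, "dz": 0, "yaw": 0, "fingers": 0.6}, {"dx": 0.25, "dy": 0.17, "dz": 0, "yaw": 0, "fingers": 0.6}, {"dx": 0.25, "dy": 0.17, "dz": 0, "yaw": 0, "fingers": 0.6}, {"dx": 0.25, "dy": 0.17, "dz": 0, "yaw": 0, "fingers": 0.6}, {"dx": 0.25, "dy": 0.17, "dz": 0, "yaw": 0, "fingers": 0.6}, {"dx": 0.25, "dy": 0.17, "dz": 0, "yaw": 0, "fingers": 0.6}, {"dx": 0.25, "dy": 0.17, "dz": 0, "yaw": 0, "fingers": 0.6}, {"dx": 0.25, "dy": 0.16, "dz": 0, "yaw": 0, "fingers": 0.6}, {"dx": 0.15, "dy": 0.1, "dz": 0, "yaw": 0, "fingers": 0.6}, {"dx": 0.108, "dy": 0.049, "dz": 0, "yaw": 0, "fingers": 0.6}, {"dx": 0, "dy": 0, "dz": 0, "yaw": 0, "fingers": 0.6}, {"dx": 0, "dy": 0, "dz": 0, "yaw": 0, "fingers": 0.6}, {"dx": 0, "dy": 0, "dz": 0, "yaw": 0, "fingers": 0.6}, {"dx": 0, "dy": 0, "dz": 0, "yaw": 0, "fingers": 0.6}]'

```text
clock: 24.55
position: [0.5723, 0.0589, 0.1461]
tool_rot: [-3.142, 0.0, 1.7]
force: [-0.8, -0.0, -2.2]
grip_width: 0.0463
finger_force: 42.4
```

```bash
python3 - <<'E'
from h import *
w,c=shot('wrist','w9.png')
to(.5734,.0595,.0175,1.70)
E
```

```text
yaw 0.000 dx 0.003 dy 0.011 dz 1.286 | now [0.5724 0.0591 0.1461] yaw 1.700 q7 0.11
```

View pics/w9.png

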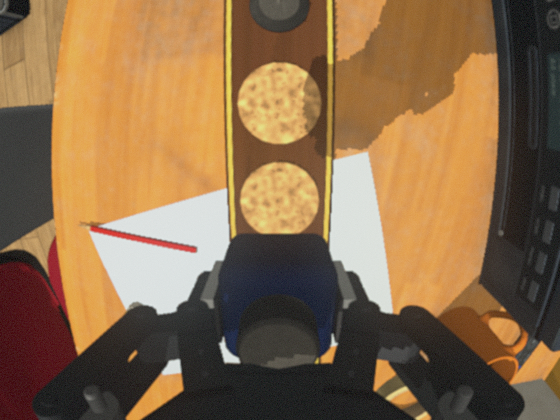

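The jar is held upright at (279,300), and pads 2 and 1 show ahead at (279,198) and (279,103). I lower it onto pad 2.

>>> drive_tool --targets '[{"dx": 0.003, "dy": 0.011, "dz": 0.1, "yaw": 0, "fingers": 0.6}, {"dx": 0, "dy": 0, "dz": 0.25, "yaw": 0, "fingers": 0.6}, {"dx": 0, "dy": 0, "dz": 0.25, "yaw": 0, "fingers": 0.6}, {"dx": 0, "dy": 0, "dz": 0.25, "yaw": 0, "fingers": 0.6}, {"dx": 0, "dy": 0, "dz": 0.2, "yaw": 0, "fingers": 0.6}, {"dx": 0, "dy": 0, "dz": 0.12, "yaw": 0, "fingers": 0.6}, {"dx": 0, "dy": 0, "dz": 0.05, "yaw": 0, "fingers": 0.6}, {"dx": 0, "dy": 0, "dz": 0.03, "yaw": 0, "fingers": 0.6}, {"dx": 0, "dy": 0, "dz": 0.02, "yaw": 0, "fingers": 0.6}, {"dx": 0, "dy": 0, "dz": 0, "yaw": 0, "fingers": 0.6}, {"dx": 0, "dy": 0, "dz": 0, "yaw": 0, "fingers": 0.6}, {"dx": 0, "dy": 0, "dz": 0, "yaw": 0, "fingers": 0.6}]'

```text
clock: 25.8
position: [0.5738, 0.0605, 0.0194]
tool_rot: [3.141, -0.0, 1.701]
force: [0.3, 0.1, -1.0]
grip_width: 0.0463
finger_force: 42.3
```

>>> drive_tool --targets '[{"dx": -0.008, "dy": 0, "dz": 0.01, "yaw": 0, "fingers": 0.6}, {"dx": 0, "dy": 0, "dz": 0.01, "yaw": 0, "fingers": 0.6}, {"dx": 0, "dy": 0, "dz": 0.008, "yaw": 0, "fingers": 0.6}, {"dx": 0, "dy": 0, "dz": 0, "yaw": 0, "fingers": 0.6}, {"dx": 0, "dy": 0, "dz": 0, "yaw": 0, "fingers": 0.6}]'

```text
clock: 26.3
position: [0.5737, 0.0596, 0.0164]
tool_rot: [3.142, -0.0, 1.701]
force: [-1.9, -0.3, 6.6]
grip_width: 0.0464
finger_force: 43.3
```

>>> drive_tool --targets '[{"dx": 0, "dy": 0, "dz": 0, "yaw": 0, "fingers": 0.4}, {"dx": 0, "dy": 0, "dz": 0, "yaw": 0, "fingers": 0.2}, {"dx": 0, "dy": 0, "dz": 0, "yaw": 0, "fingers": 0}, {"dx": 0, "dy": 0, "dz": 0, "yaw": 0, "fingers": 0}, {"dx": 0, "dy": 0, "dz": 0, "yaw": 0, "fingers": 0}, {"dx": 0, "dy": 0, "dz": 0, "yaw": 0, "fingers": 0}, {"dx": 0, "dy": 0, "dz": -0.1, "yaw": 0, "fingers": 0}, {"dx": 0, "dy": 0, "dz": -0.25, "yaw": 0, "fingers": 0}, {"dx": 0, "dy": 0, "dz": -0.3, "yaw": 0, "fingers": 0}, {"dx": 0, "dy": 0, "dz": -0.3, "yaw": 0, "fingers": 0}, {"dx": 0, "dy": 0, "dz": -0.35, "yaw": 0, "fingers": 0}, {"dx": 0, "dy": 0, "dz": -0.3, "yaw": 0, "fingers": 0}, {"dx": 0, "dy": 0, "dz": 0, "yaw": 0, "fingers": 0}, {"dx": 0, "dy": 0, "dz": 0, "yaw": 0, "fingers": 0}]'

```text
clock: 27.7
position: [0.5738, 0.0598, 0.1771]
tool_rot: [3.14, -0.0, 1.701]
force: [-0.6, 0.3, -0.6]
grip_width: 0.0853
finger_force: 0.0
```

```bash
python3 - <<'E'
from h import *
w,c=shot('wrist')
e=cv2.fitEllipse(blob(w,(0,0,60),(40,98,170),(250,170,308,250),3)[3]); print('cap',e,onz(c,e[0],.073))
to(.432,-.095,.18)
E
```

```text
cap ((277.23529052734375, 212.81912231445312), (35.35684585571289, 36.85352325439453), 175.09214782714844) [0.57397755 0.05852466 0.073     ]
yaw 0.000 dx -1.350 dy -1.603 dz -0.038 | now [0.5733 0.0597 0.1762] yaw 1.701 q7 0.10
```

The jar stands within 1 mm of the centre of pad 2. Now over the glue stick.

>>> drive_tool --targets '[{"dx": -0.1, "dy": -0.12, "dz": 0, "yaw": 0, "fingers": 0}, {"dx": -0.2, "dy": -0.24, "dz": 0, "yaw": 0, "fingers": 0}, {"dx": -0.25, "dy": -0.3, "dz": 0, "yaw": 0, "fingers": 0}, {"dx": -0.25, "dy": -0.3, "dz": 0, "yaw": 0, "fingers": 0}, {"dx": -0.25, "dy": -0.3, "dz": 0, "yaw": 0, "fingers": 0}, {"dx": -0.2, "dy": -0.24, "dz": 0, "yaw": 0, "fingers": 0}, {"dx": -0.1, "dy": -0.1, "dz": -0.03, "yaw": 0, "fingers": 0}, {"dx": 0, "dy": 0, "dz": 0, "yaw": 0, "fingers": 0}, {"dx": 0, "dy": 0, "dz": 0, "yaw": 0, "fingers": 0}, {"dx": 0, "dy": 0, "dz": 0, "yaw": 0, "fingers": 0}, {"dx": 0, "dy": 0, "dz": 0, "yaw": 0, "fingers": 0}]'

```text
clock: 28.85
position: [0.4331, -0.0943, 0.1789]
tool_rot: [-3.141, -0.0, 1.703]
force: [0.2, -0.2, 1.0]
grip_width: 0.0852
finger_force: 0.0
```

```bash
python3 - <<'E'
from h import *
w,c=shot('wrist','w10.png'); t,tc=shot('top'); s,sc=shot('scene')
lo,hi=(0,150,90),(8,255,255)
a=blob(w,lo,hi,(235,165,320,300)); e=cv2.fitEllipse(a[3]); b=blob(t,lo,hi,(330,230,355,256))
print(a[0],a[1],e,onz(c,e[0],.086),onz(tc,b[0],.086),tri(ray(c,a[0]),ray(tc,b[0])))
to(.432,-.095,.02)
E
```

```text
Traceback (most recent call last):
  File "h.py", line 30, in blob
    h=cv2.convexHull(max(cs,key=cv2.contourArea))+np.array([x0,y0])
                     ~~~^^^^^^^^^^^^^^^^^^^^^^^^
ValueError: max() iterable argument is empty
```

View pics/w10.png

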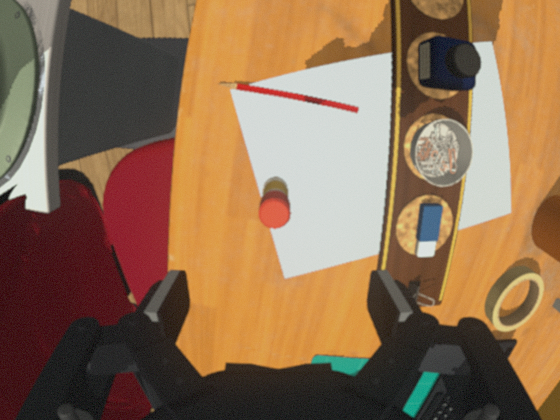

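The glue stick cap is at (274,209); the row behind it shows the jar, dish and eraser in order. The gripper hides the stick from the top camera, so I use the wrist view with the earlier top pixel.

```bash
python3 - <<'E'
from h import *
w,c=shot('wrist'); tc=(camera_info('top'),np.array(camera_info('top')['T']),'top')
a=blob(w,(0,130,90),(10,255,255),(240,170,310,240)); r=cv2.boundingRect(a[3])
p=(r[0]+r[2]/2,r[1]+r[3]-16.0); print(a[0],a[1],r)
print(onz(c,a[0],.075),onz(c,p,.086),onz(tc,(341.9,242.9),.075),tri(ray(c,a[0]),ray(tc,(341.9,242.9))))
to(.431,-.096,.022)
E
```

```text
[273.87732413 209.37320299] 869.5 (259, 191, 31, 37)
[ 0.42982478 -0.09346587  0.075     ] [ 0.43025538 -0.09201615  0.086     ] [ 0.43087    -0.09392323  0.075     ] (array([ 0.4303031 , -0.09359092,  0.07551056]), np.float64(0.000560946999520563))
yaw 0.000 dx -0.010 dy -0.019 dz 1.571 | now [ 0.4327 -0.0948  0.1791] yaw 1.702 q7 0.38
```

>>> drive_tool --targets '[{"dx": 0.016, "dy": -0.022, "dz": 0.14, "yaw": 0, "fingers": 0}, {"dx": 0, "dy": 0, "dz": 0.25, "yaw": 0, "fingers": 0}, {"dx": 0, "dy": 0, "dz": 0.25, "yaw": 0, "fingers": 0}, {"dx": 0, "dy": 0, "dz": 0.25, "yaw": 0, "fingers": 0}, {"dx": 0, "dy": 0, "dz": 0.25, "yaw": 0, "fingers": 0}, {"dx": 0, "dy": 0, "dz": 0.2, "yaw": 0, "fingers": 0}, {"dx": 0, "dy": 0, "dz": 0.15, "yaw": 0, "fingers": 0}, {"dx": 0, "dy": 0, "dz": 0.05, "yaw": 0, "fingers": 0}, {"dx": 0, "dy": 0, "dz": 0, "yaw": 0, "fingers": 0}, {"dx": 0, "dy": 0, "dz": 0, "yaw": 0, "fingers": 0}, {"dx": 0, "dy": 0, "dz": 0, "yaw": 0, "fingers": 0.8}, {"dx": 0, "dy": 0, "dz": 0, "yaw": 0, "fingers": 0.8}, {"dx": 0, "dy": 0, "dz": 0, "yaw": 0, "fingers": 0.8}, {"dx": 0, "dy": 0, "dz": 0, "yaw": 0, "fingers": 0.8}, {"dx": 0, "dy": 0, "dz": 0, "yaw": 0, "fingers": 0.8}, {"dx": 0, "dy": 0, "dz": 0, "yaw": 0, "fingers": 0.8}, {"dx": 0, "dy": 0, "dz": 0, "yaw": 0, "fingers": 0.8}, {"dx": 0, "dy": 0, "dz": 0, "yaw": 0, "fingers": 0.8}]' --squeeze 25

```text
clock: 30.85
position: [0.4302, -0.0937, 0.0254]
tool_rot: [3.141, -0.0, 1.701]
force: [-1.0, 0.2, 6.2]
grip_width: 0.025
finger_force: 24.1
```

>>> drive_tool --targets '[{"dx": 0, "dy": 0, "dz": -0.05, "yaw": 0, "fingers": 0.8}, {"dx": 0, "dy": 0, "dz": -0.2, "yaw": 0, "fingers": 0.8}, {"dx": 0, "dy": 0, "dz": -0.25, "yaw": 0, "fingers": 0.8}, {"dx": 0, "dy": 0, "dz": -0.25, "yaw": 0, "fingers": 0.8}, {"dx": 0, "dy": 0, "dz": -0.25, "yaw": 0, "fingers": 0.8}, {"dx": 0.1, "dy": 0.07, "dz": -0.2, "yaw": 0, "fingers": 0.8}, {"dx": 0.2, "dy": 0.15, "dz": -0.1, "yaw": 0, "fingers": 0.8}, {"dx": 0.25, "dy": 0.19, "dz": 0, "yaw": 0, "fingers": 0.8}, {"dx": 0.25, "dy": 0.19, "dz": 0, "yaw": 0, "fingers": 0.8}, {"dx": 0.25, "dy": 0.19, "dz": 0, "yaw": 0, "fingers": 0.8}, {"dx": 0.25, "dy": 0.19, "dz": 0, "yaw": 0, "fingers": 0.8}, {"dx": 0.25, "dy": 0.19, "dz": 0, "yaw": 0, "fingers": 0.8}, {"dx": 0.25, "dy": 0.19, "dz": 0, "yaw": 0, "fingers": 0.8}, {"dx": 0.22, "dy": 0.16, "dz": 0, "yaw": 0, "fingers": 0.8}, {"dx": 0.149, "dy": 0.1, "dz": 0, "yaw": 0, "fingers": 0.8}, {"dx": 0, "dy": 0, "dz": 0, "yaw": 0, "fingers": 0.8}, {"dx": 0, "dy": 0, "dz": 0, "yaw": 0, "fingers": 0.8}, {"dx": 0, "dy": 0, "dz": 0, "yaw": 0, "fingers": 0.8}, {"dx": 0, "dy": 0, "dz": 0, "yaw": 0, "fingers": 0.8}]'

```text
clock: 32.75
position: [0.5624, 0.1416, 0.1554]
tool_rot: [3.142, 0.0, 1.7]
force: [-0.0, -0.1, -0.1]
grip_width: 0.0245
finger_force: 24.6
```

```bash
python3 - <<'E'
from h import *
w,c=shot('wrist'); s,sc=shot('scene')
to(.5627,.1424,.0425)
cv2.imwrite('pics/g2.png',np.hstack([w[110:410,130:430],cv2.resize(s[90:240,150:300],(300,300),interpolation=2)]))
E
```

```text
yaw 0.000 dx 0.005 dy 0.003 dz 1.129 | now [0.5625 0.1418 0.1554] yaw 1.701 q7 -0.02
```

View pics/g2.png

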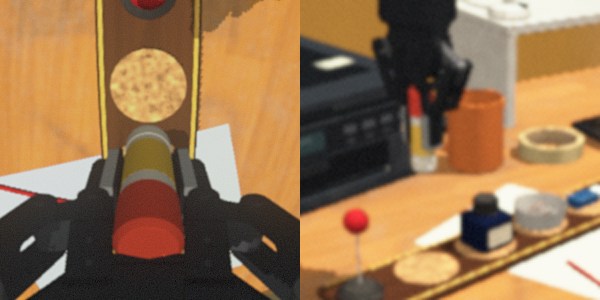

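The stick is held upright over pad 1, next to the red ball; the jar, dish and eraser follow along the row. I lower it.

>>> drive_tool --targets '[{"dx": 0.005, "dy": 0.003, "dz": 0.1, "yaw": 0, "fingers": 0.8}, {"dx": 0, "dy": 0, "dz": 0.25, "yaw": 0, "fingers": 0.8}, {"dx": 0, "dy": 0, "dz": 0.25, "yaw": 0, "fingers": 0.8}, {"dx": 0, "dy": 0, "dz": 0.25, "yaw": 0, "fingers": 0.8}, {"dx": 0, "dy": 0, "dz": 0.15, "yaw": 0, "fingers": 0.8}, {"dx": 0, "dy": 0, "dz": 0.07, "yaw": 0, "fingers": 0.8}, {"dx": 0, "dy": 0, "dz": 0.04, "yaw": 0, "fingers": 0.8}, {"dx": 0, "dy": 0, "dz": 0.02, "yaw": 0, "fingers": 0.8}, {"dx": 0, "dy": 0, "dz": 0.01, "yaw": 0, "fingers": 0.8}, {"dx": 0, "dy": 0, "dz": 0, "yaw": 0, "fingers": 0.8}, {"dx": 0, "dy": 0, "dz": 0, "yaw": 0, "fingers": 0.8}]'

```text
clock: 33.95
position: [0.5631, 0.143, 0.0417]
tool_rot: [3.141, -0.0, 1.701]
force: [0.2, -0.7, -0.6]
grip_width: 0.0247
finger_force: 24.6
```

>>> drive_tool --targets '[{"dx": 0, "dy": 0, "dz": 0.01, "yaw": 0, "fingers": 0.8}, {"dx": 0, "dy": 0, "dz": 0.006, "yaw": 0, "fingers": 0.8}, {"dx": 0, "dy": 0, "dz": 0, "yaw": 0, "fingers": 0.8}, {"dx": 0, "dy": 0, "dz": 0, "yaw": 0, "fingers": 0.8}]'

```text
clock: 34.35
position: [0.5631, 0.143, 0.0404]
tool_rot: [3.141, -0.0, 1.701]
force: [-3.4, 0.2, 13.4]
grip_width: 0.0243
finger_force: 25.8
```

Contact at the expected height. I open gently, rise, and back away from the top view.

>>> drive_tool --targets '[{"dx": 0, "dy": 0, "dz": -0.004, "yaw": 0, "fingers": 0.7}, {"dx": 0, "dy": 0, "dz": 0, "yaw": 0, "fingers": 0.6}, {"dx": 0, "dy": 0, "dz": 0, "yaw": 0, "fingers": 0.4}, {"dx": 0, "dy": 0, "dz": 0, "yaw": 0, "fingers": 0.2}, {"dx": 0, "dy": 0, "dz": 0, "yaw": 0, "fingers": 0.1}, {"dx": 0, "dy": 0, "dz": 0, "yaw": 0, "fingers": 0.1}, {"dx": 0, "dy": 0, "dz": 0, "yaw": 0, "fingers": 0.1}, {"dx": 0, "dy": 0, "dz": -0.1, "yaw": 0, "fingers": 0.1}, {"dx": 0, "dy": 0, "dz": -0.2, "yaw": 0, "fingers": 0.1}, {"dx": 0, "dy": 0, "dz": -0.25, "yaw": 0, "fingers": 0.1}, {"dx": 0, "dy": 0, "dz": -0.25, "yaw": 0, "fingers": 0.1}, {"dx": 0, "dy": 0, "dz": -0.25, "yaw": 0, "fingers": 0.1}, {"dx": 0, "dy": 0, "dz": -0.25, "yaw": 0, "fingers": 0.1}, {"dx": 0.15, "dy": -0.1, "dz": -0.2, "yaw": 0, "fingers": 0.1}, {"dx": 0.3, "dy": -0.2, "dz": 0, "yaw": 0, "fingers": 0.1}, {"dx": 0.3, "dy": -0.2, "dz": 0, "yaw": 0, "fingers": 0.1}, {"dx": 0.3, "dy": -0.2, "dz": 0, "yaw": 0, "fingers": 0.1}, {"dx": 0.3, "dy": -0.2, "dz": 0, "yaw": 0, "fingers": 0.1}, {"dx": 0.2, "dy": -0.1, "dz": 0, "yaw": 0, "fingers": 0.1}, {"dx": 0, "dy": 0, "dz": 0, "yaw": 0, "fingers": 0.1}]'

```text
clock: 36.35
position: [0.4416, 0.2864, 0.1907]
tool_rot: [-3.141, -0.001, 1.706]
force: [0.6, -0.8, 0.1]
grip_width: 0.0767
finger_force: 0.0
```

```bash
python3 - <<'E'
from h import *
t,tc=shot('top'); s,sc=shot('scene'); print(readout.observe()['position'])
cv2.imwrite('pics/end.png',np.hstack([cv2.resize(t[150:215,190:395],(410,260),interpolation=2)[:, :], cv2.resize(s[160:255,150:340],(390,260),interpolation=2)]))
try:
    a=blob(t,(0,150,90),(8,255,255),(225,165,265,205));b=blob(s,(0,150,90),(8,255,255),(195,165,235,235))
    print('cap',a[0],b[0],tri(ray(tc,a[0]),ray(sc,b[0])))
except Exception as e: print(e)
E
```

```text
[0.44353169 0.28361951 0.19058522]
cap [240.6127451  177.56372549] [211.9525593  192.92009988] (array([0.56537608, 0.14376572, 0.08348739]), np.float64(0.001400099633409233))
```

View pics/end.png

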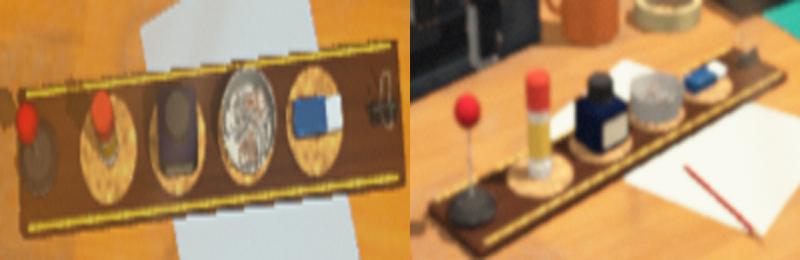

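All four stand in order, level and released: stick, jar, dish, eraser from the red ball. I do one numeric check on the dish, then hand in.

```bash
python3 - <<'E'
from h import *
from workcell import workorder
t,tc=shot('top'); b=blob(t,(0,0,0),(179,115,255),(296,160,330,200),5); e=cv2.fitEllipse(b[3]); q=onz(tc,e[0],.037)
d=np.hypot(*(q[:2]-[.5845,-.0243])); print(e,q,d)
if d<.008: print(workorder.job_done())
E
```

```text
((312.9859619140625, 171.6998748779297), (39.44225311279297, 42.374916076660156), 160.60693359375) [ 0.60442366 -0.02289431  0.037     ] 0.019973189176367978
```

The mask took in the white paper above the strip (ellipse 42 px, too large for the dish), so I narrow the box.

```bash
python3 - <<'E'
from h import *
from workcell import workorder
t,tc=shot('top'); b=blob(t,(0,0,70),(179,125,255),(297,167,329,199),3); r=cv2.boundingRect(b[3]); e=cv2.fitEllipse(b[3]); q=onz(tc,e[0],.037)
d=np.hypot(*(q[:2]-[.5845,-.0243])); print(r,e,q,d)
if d<.008 and max(e[1])<34: print(workorder.job_done())
E
```

```text
(297, 167, 32, 27) ((312.737060546875, 178.73927307128906), (27.99881935119629, 35.42079162597656), 105.55612182617188) [ 0.58673724 -0.02314837  0.037     ] 0.002516249207428394
```

```bash
python3 - <<'E'
from h import *
from workcell import workorder
w=cv2.imread('pics/w4.png'); c=camera_info('wrist')
T=tool_T({'tool_rot':[3.1405,0,1.701],'position':np.array([.5855,-.0249,.1546])})@np.array(c['hand_eye'])
q=onz((c,T,'wrist'),(276,206),.039); d=np.hypot(*(q[:2]-[.5845,-.0243])); print(q,d)
if d<.008: print(workorder.job_done())
E
```

```text
[ 0.58436851 -0.02415454  0.039     ] 0.0001960792761516219
the job is handed in; nothing more can be done
None
```

The job is handed in at about 36 s of the 99 s allowed: the glue stick, ink jar, clip dish and eraser stand released and level on pads 1 to 4 from the red-ball note holder, each about 3 mm or less from its pad's centre by the camera measurements; the hand-in call gave no verdict.

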